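Press a small carton in the bench clamp and keep the squeeze on

ROBOT

A 6-joint arm with a two-finger parallel gripper is mounted at the origin on the work surface. World frame = base frame: x ahead of the robot, y to its left, z up, the work surface at z = 0. Lengths are in m, angles in rad, forces in N, time in s.
With the tool pointing down it reaches from about 0.225 to 0.875 m from the base axis. Payload 3.4 kg.
Tool frame: the origin (TCP) lies between the finger pads; the fingertips stand 22 mm ahead of it and the grasp point (between the pads) lies 3 mm ahead of it (manip.finger_overhang is the distance from the TCP to the fingertips, in m); z points along the fingers, y is the line along which they close (so a half turn about z gives the same grasp; the last joint's range is limited). The gripper opens to 85 mm and grips with 20 to 120 N. Pads are 22 mm wide; open, the fingers measure 114 mm over their backs; the gripper's body (76 mm by 85 mm) begins 54 mm behind the grasp point. The pads swing forward as they close: fully open they stand 13 mm farther back than shut.
Start: joints at [-1.222, 0.276, 1.505, -0, 1.361, -0.121], TCP at [0.26, -0.513, 0.253] pointing down, gripper open.
Joint ranges: [-2.89, 2.89], [-0.75, 2.08], [0.22, 2.7], [-1.18, 4.32], [0.11, 2.71], [-2.7, 2.7]. Speed limits (rad/s): [2.57, 2.57, 3.14, 3.14, 3.14, 3.14].

INTERFACE

Orientations are given as a unit quaternion [w, x, y, z].
In Python, from rig import get_state, eyes, order, manip gives the robot as it stands.
- The arm moves only by the tool drive_tool, never from a script. Its argument "rows" is a list of rows, each a list of 4 numbers: the shift along the tool's x, y, z in units of 25 mm (1.0 is 25 mm), then the turn about the tool's z in units of 6 degrees (1.0 is 6 degrees). A call has exactly 8 rows; each row is the pose to reach, as a shift and turn from the pose commanded when the call began, along the tool's axes at that moment; what a row does not reach only later rows make up. A row lasts 1/12 s, in which the tool goes at most 41.7 mm and 7.16 degrees, less where a joint would pass 70% of its speed; a pose out of reach is approached as far as the arm can. A call with a gripper value outside its range is refused whole. "grip" is the finger opening in mm, from 0 to 85.4, set as the call begins (left out, the last holds). The fingers move at their own pace and stop on an object; "newtons" is the grip in N (left out, the last holds). Time passes only in rows, so rows that repeat a pose let the fingers close, or fill a call up. It gives the time, the measured TCP pose, the force, the opening and the grip force at its end, in the units of the state.
- get_state(): the state, without advancing time (a new reading comes with each control period).
- eyes.get_image(name): name is "scene" or "top"; returns (picture, depth): 400x640x3 uint8, red, green, blue; 400x640 float32, m along the optical axis (not along the pixel's ray), 0 where there is no reading.
- eyes.camera_info(name): a dict with "fx", "fy", "cx", "cy" (pixels), "dist" ([k1, k2, p1, p2, k3] as OpenCV has them; the pictures are not rectified), "R" (3x3) and "t" (3): a world point X has camera coordinates R X + t. Camera axes: x right, y down, z forward; pixel columns grow to the right and rows downward; lengths in m; the calibration is good to about 2 mm. A picture is of the moment at which its call begins. camera_info takes no time and is no camera call.
- order.sign_off(): hands the job in; it is judged then, once.
The state is a dict: "clock": time; "qpos": joint angles; "qd": joint speeds; "effort": joint torques, N m; "position": TCP position; "ee_rot": TCP orientation; "contact_force": force on the tool from outside, world axes, zero at the start; "moment": the same for the moment, N m; "width": finger opening in m; "gripper_force": force on a finger pad.
Only numpy, scipy, OpenCV 4.12 (cv2) and the standard library are available. Lean on these libraries where they do the work, as an engineer would, in place of code of your own. Each camera call takes 0.05 s, during which the arm holds its last target. There are 200 camera calls.

TASK

Stand the small brown carton upright and square on the blue bed of the bench clamp, close to its end fence, in line with the rubber pad, and let go of it. Then pump the two orange squeeze grips together until the pad has come up to the carton and presses it firmly against the fence with the tell-tale tail in its green band, never into the red enough to crush it. Move the jaw only by the grips, leave the scanner, tape roll and blue bin alone, and finish still holding the grips squeezed so the pressure stays on.

Things in the scene. Friction and masses are not known exactly. Their poses are not given: they have to be found in the camera images.
- clamp: Bench clamp, bolted down: blue base plate 385 x 110 x 12 mm, its top (z = 12 mm) the bed. Origin on the bench plane, z up, own x the pressing direction, mostly to the robot's right. Blue fence at the +x end: inner face at x = 200 mm, 100 mm wide, top at z = 80 mm. Black ratchet housing, 64 mm wide, x = -162 to -48 mm, top at z = 62 mm; a steel bar (z 26 to 44 mm) sticks out behind by up to 60 mm.
- bed (a point): Point on the bed (z = 12 mm) 27 mm in front of the fence face, on the pad's centre line: where the centre of the carton's underside belongs when it touches the fence. Axes as the clamp's (x towards the fence).
- grip (a point): Point midway between the two orange squeeze grips, at clamp x = -105, y = 0, z = 100 mm: grasp both there from above, fingers closing along the clamp's y. The grips reach from 67 to 125 mm above the bench. Outer faces 64 mm apart at rest, 32 mm when squeezed fully.
- grip_l: Orange squeeze grip on the clamp's +y side, upright plate 40 (x) x 8 (y) x 58 (z) mm, origin at its centre. The grips are linked, move inwards equally, 16 mm each, and spring open (2 to 4 N each; 20 N while the pad presses). The jaw goes forward 1.4 mm per mm that one grip moves, after up to 5 mm of slack (ratchet teeth): 17 to 22 mm a full stroke. Opening leaves it there.
- grip_r: The other orange squeeze grip, on the clamp's -y side, same size; origin at its centre.
- jaw_advance (a joint): Advance of the jaw (bar, head and pad) along the clamp's +x, in m. With the pad not pushed in, the pad's front face is at clamp x = 20 mm + this value. It begins between 0.030 and 0.080. Worked by the ratchet grips only; about 5 N of its own friction keeps it in place.
- jaw: The jaw: aluminium head 20 x 44 x 58 mm (top 75 mm above the bench) on the bar, with the sprung pad in front. Origin on the bench plane below the pad's front face at rest; axes as the clamp's. Not to be pushed by hand.
- pad_push (a joint): How far the sprung pad is pushed into the jaw head, in m: 0 when free, up to 0.030; 1 N per mm plus 1 N. A tail comes out behind the head by this amount: first 7 mm yellow, next 9 mm green, then 4 mm red. Right is green at the head (7 to 16 mm); over 20 mm crushes the carton. If the grips are let go while it presses, it slips back to under 5 mm, so the grips must be held.
- pad: Black rubber pad face, 8 mm thick, 50 mm wide (y), from 21 to 71 mm above the bench, the front of the jaw. Origin on the bench plane below its front face.
- carton: Small closed brown cardboard carton, square, 54 x 54 mm and 72 mm tall, about 0.15 kg, standing upright on the bench; origin at the centre of its underside, z up.
- scanner: Yellow and black hand barcode scanner lying on the bench, about 150 x 90 x 34 mm. Leave alone.
- tape_roll: Roll of tan packing tape lying flat, 96 mm across, 48 mm high. Leave alone.
- parts_bin: Open blue plastic bin, 100 x 150 x 70 mm. Leave alone.
Mind the look-alikes: they are no part of the job. Of the things like the carton, leave any that is pink or turquoise; of the rest the smaller one is meant.

How it is judged:
On the way, in this order (a step that is already met when the one before it is completed fails the run):
1. the carton stands square on the bed, within 40 mm of the fence, and has been let go (y of carton in the frame of bed between -0.016 and 0.016 m and z of carton in the frame of bed between -0.004 and 0.005 m and angle between carton's own z axis and vertical below 0.08 rad and (angle between the x axis of carton and the x axis of bed, either way round below 0.2 rad or angle between the y axis of carton and the x axis of bed, either way round below 0.2 rad) and x of carton in the frame of bed above -0.04 m and contact force between the fingers and carton below 0.3 N and linear speed of carton below 0.02 m/s), for 0.2 s.
2. the jaw has been pumped until the pad touches the carton, by the grips (contact force between pad and carton above 0.5 N and contact force between the fingers and grip_l above 0.5 N and contact force between the fingers and grip_r above 0.5 N), for 0.05 s.
At the end, for the whole second after the job is handed in: The carton stands upright on the bed (tilt under 0.08 rad, square within 0.2 rad, centred within 16 mm), against the fence within 6 mm, pressed by the pad with over 4 N and the pad pushed in 7 to 16 mm (green band), while the fingers still squeeze both grips with over 2 N (y of carton in the frame of bed between -0.016 and 0.016 m and z of carton in the frame of bed between -0.004 and 0.005 m and angle between carton's own z axis and vertical below 0.08 rad and (angle between the x axis of carton and the x axis of bed, either way round below 0.2 rad or angle between the y axis of carton and the x axis of bed, either way round below 0.2 rad) and x of carton in the frame of bed between -0.006 and 0.006 m and value of joint pad_push between 0.007 and 0.016 m and contact force between pad and carton above 4 N and contact force between the fingers and carton below 0.5 N and contact force between the fingers and grip_l above 2 N and contact force between the fingers and grip_r above 2 N); the arm keeps its last pose, push and grip.
It fails at once if the carton is crushed (pad pushed in over 20 mm) (value of joint pad_push above 0.02 m).
It fails at once if the robot pushes the jaw directly (over 5 N) instead of by the grips (contact force between any of the arm, the fingers and jaw above 5 N).
It fails at once if the scanner, tape roll or blue bin is moved over 30 mm (distance of any of scanner, tape_roll, parts_bin from where it was at the start of the episode above 0.03 m).
It also fails if it takes over 64 s, if anything falls off the work surface, if the arm or the gripper's body presses on something with over 40 N, if the wrist force passes 120 N, or if a joint passes its speed limit or range.

## Working session

There is one attempt and no reset: what is moved stays moved. The work goes in short steps, Python scripts to look and compute and a tool call to move; the robot and the scene stay as the last step left them, time stands still between calls to the robot, and variables do not carry over. Pictures are saved under pics/ and viewed, at most 10 in all, crops included, and the job is handed in when it is done.

Besides the shell and the picture viewer there is one more tool, called after ">>>" as name(argument=value, ...) on one line, values as JSON. drive_tool: Moves the arm, as the interface text tells. Its arguments: {"type":"object","properties":{"rows":{"type":"array","items":{"type":"array","items":{"type":"number"}}},"grip":{"type":"number"},"newtons":{"type":"number"}},"required":["rows"]}

```bash
ls; mkdir -p pics; cat > h.py <<'E'
import numpy as np, cv2, json
from rig import get_state, eyes, order, manip
def shot(name):
    im,d=eyes.get_image(name); return im.copy(),d.copy(),eyes.camera_info(name)
def ray(ci,u,v):
    K=np.array([[ci['fx'],0,ci['cx']],[0,ci['fy'],ci['cy']],[0,0,1.]])
    p=cv2.undistortPoints(np.array([[[u,v]]],float),K,np.array(ci['dist'],float))[0,0]
    R=np.array(ci['R']);t=np.array(ci['t'])
    return -R.T@t, R.T@np.array([p[0],p[1],1.])
def at_z(ci,u,v,z):
    c,r=ray(ci,u,v); return c+r*(z-c[2])/r[2]
def at_d(ci,u,v,d):
    c,r=ray(ci,u,v); return c+r*d
def cloud(ci,d):
    K=np.array([[ci['fx'],0,ci['cx']],[0,ci['fy'],ci['cy']],[0,0,1.]])
    v,u=np.mgrid[0:d.shape[0],0:d.shape[1]]
    p=cv2.undistortPoints(np.stack([u.ravel(),v.ravel()],1)[:,None].astype(float),K,np.array(ci['dist'],float))[:,0]
    P=np.c_[p,np.ones(len(p))]*d.ravel()[:,None]
    return ((P-np.array(ci['t']))@np.array(ci['R'])).reshape(*d.shape,3)
def tri(c1,uv1,c2,uv2):
    a,r=ray(c1,*uv1);b,s=ray(c2,*uv2)
    k=np.linalg.lstsq(np.c_[r,-s],b-a,rcond=None)[0]
    p,q=a+r*k[0],b+s*k[1]; return (p+q)/2,np.linalg.norm(p-q)
E
python3 - <<'E'
from h import *
for n in ("scene","top"):
    im,d,ci=shot(n); cv2.imwrite(f"pics/{n}0.png",im[:,:,::-1]); np.save(f"{n}0.npy",d)
    print(n,np.array(ci['t']),-np.array(ci['R']).T@np.array(ci['t']))
s=get_state();print(s['clock'],s['position'],s['ee_rot'],s['width'],manip)
E
```

```text
pics
scene [ 0.20074982 -0.34164135  1.99742482] [1.40853629 0.73715281 1.27253938]
top [0.10607173 0.57860121 1.15899312] [0.29510649 0.15243214 1.25657162]
0.1 [ 0.26014591 -0.51228264  0.25252314] [-8.37606306e-04  9.72531198e-01  2.32771035e-01 -1.10130073e-04] 0.08513626725036982 <Robot object at 0x7f5c66ebc050>
```

View pics/scene0.png

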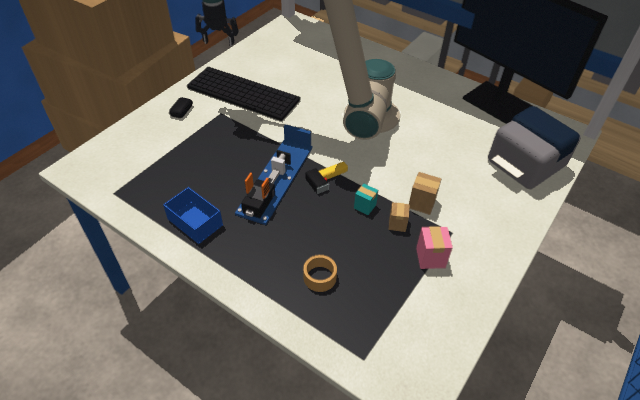

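View pics/top0.png

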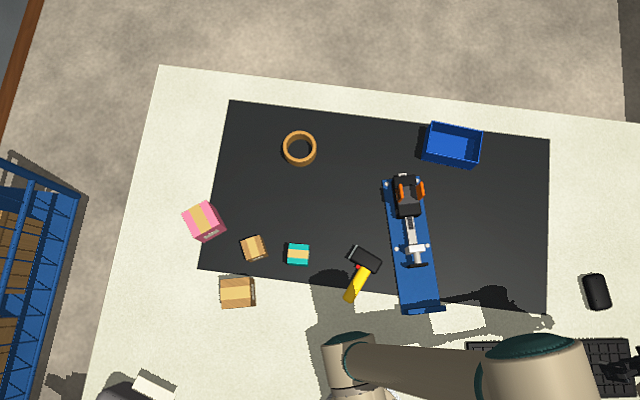

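The scene view shows the small brown carton at (399,217), a large one at (425,192), turquoise at (366,198) and pink at (433,247). The clamp runs from its grips (255,185) to the fence (297,138). In the top view the small carton is at (253,248), the clamp grips at (412,190) and the fence at (420,308). I'll enlarge both.

```bash
python3 - <<'E'
from h import *
t=cv2.imread("pics/top0.png"); s=cv2.imread("pics/scene0.png")
a=cv2.resize(t[165:325,375:455],None,fx=3.75,fy=3.75,interpolation=cv2.INTER_CUBIC) #300x600
b=cv2.resize(t[225:275,235:285],(300,300),interpolation=cv2.INTER_CUBIC) #x6
c=cv2.resize(s[190:240,375:425],(300,300),interpolation=cv2.INTER_CUBIC)
cv2.imwrite("pics/crop1.png",np.hstack([a,np.vstack([b,c])]))
ci=eyes.camera_info("top"); d=np.load("top0.npy"); P=cloud(ci,d)
# carton top: points z .06-.085 near the pixel
m=np.zeros(d.shape,bool); m[230:270,235:272]=1
for zz in (0.06,): 
    M=m&(P[...,2]>zz); q=P[M]; r=cv2.minAreaRect(q[:,:2].astype(np.float32)*1000); print("carton",len(q),np.median(q[:,2]),q.mean(0),r)
v,u=np.where(M); print(u.mean(),v.mean())
for nm,(u0,u1,v0,v1),z0,z1 in (("fence",(390,450,285,320),.06,.1),("grips",(392,430,165,210),.1,.15),("house",(385,430,165,225),.055,.066),("head",(385,440,215,275),.066,.082)):
    m=np.zeros(d.shape,bool); m[v0:v1,u0:u1]=1; M=m&(P[...,2]>z0)&(P[...,2]<z1);q=P[M]
    print(nm,len(q),np.median(q[:,2]),q.mean(0)); 
    if len(q)>4: print(cv2.minAreaRect(q[:,:2].astype(np.float32)*1000))
# base plate long axis
im=t[:,:,::-1].astype(int)
M=(im[...,2]>im[...,0]+50)&(P[...,2]<.03); M[:165]=0;M[325:]=0;M[:,:375]=0;M[:,455:]=0; M[:,:]&=~((np.arange(640)[None]>415)&(np.arange(400)[:,None]<175))
q=P[M];print("plate",len(q),np.median(q[:,2]),cv2.minAreaRect(q[:,:2].astype(np.float32)*1000))
E
```

```text
carton 426 0.07161771305821078 [0.41226357 0.34962545 0.0826386 ] ((352.3703918457031, 275.9991760253906), (263.7868957519531, 67.88481140136719), 50.70412826538086)
252.28169014084506 247.00234741784038
fence 247 0.07907109863136072 [ 0.31025874 -0.12046728  0.07863293]
((310.0579833984375, -121.34358215332031), (15.087587356567383, 99.13130187988281), 13.82674503326416)
grips 149 0.12030644442939364 [ 0.61230721 -0.04595798  0.1179014 ]
((613.9004516601562, -46.086097717285156), (41.141056060791016, 66.56184387207031), 14.394065856933594)
house 759 0.061937928915512454 [ 0.61049316 -0.04832788  0.06169762]
((613.2962646484375, -46.642024993896484), (115.54291534423828, 64.6617431640625), 13.840046882629395)
head 208 0.07237811046324058 [ 0.45362968 -0.08617148  0.07226336]
((449.5321044921875, -86.96244812011719), (57.56761169433594, 48.95893096923828), 13.823301315307617)
plate 3105 0.01146667025347161 ((492.378173828125, -79.58714294433594), (381.6769104003906, 114.63542938232422), 13.96010684967041)
```

View pics/crop1.png

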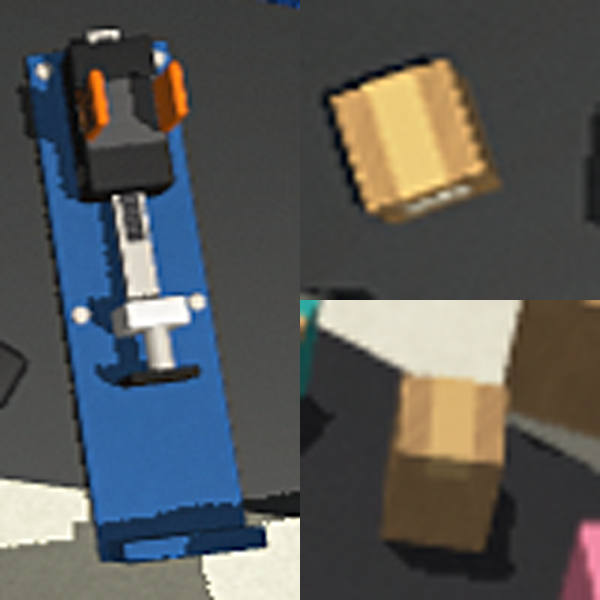

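The crop shows the carton's top corners clearly in both views: top crop at about (30,98), (147,58), (190,180), (72,215) and scene crop at about (103,75), (208,80), (200,162), (88,155). The pad front is about 50 mm from where the carton will go.

```bash
cat >> h.py <<'E'
def plan(x,y,z,yang=None):
    "units to go to TCP x,y,z with tool-y world angle yang (deg, mod 180)"
    s=get_state(); p=np.array(s['position']); w,a,b,c=s['ee_rot']
    from scipy.spatial.transform import Rotation as Ro
    R=Ro.from_quat([a,b,c,w]).as_matrix()
    sh=R.T@(np.array([x,y,z])-p)/.025
    ya=np.degrees(np.arctan2(R[1,1],R[0,1])); tr=0
    if yang is not None: tr=-((yang-ya+90)%180-90)/6
    print("clock %.2f"%s['clock'],"pos",p.round(4),"yang %.1f"%ya,"tilt",R[:,2].round(3),"w %.4f"%s['width'],"F",np.round(s['contact_force'],1),"gf",s['gripper_force'],"q",np.round(s['qpos'],2))
    print("-> shift units",sh.round(2),"turn units %.2f"%tr)
C0=np.array([.5114,-.0718]);A=np.radians(193.88);CX=np.array([np.cos(A),np.sin(A)]);CY=np.array([-CX[1],CX[0]])
def cl(x,y=0): return C0+x*CX+y*CY
E
python3 - <<'E'
from h import *
t=eyes.camera_info("top");s=eyes.camera_info("scene")
pt=[(235+(x+.5)/6-.5,225+(y+.5)/6-.5) for x,y in((30,98),(147,58),(190,180),(72,215))]
ps=[(375+(x+.5)/6-.5,190+(y+.5)/6-.5) for x,y in((103,75),(208,80),(200,162),(88,155))]
for z in(.072,):
    a=np.array([at_z(t,*p,z) for p in pt]);b=np.array([at_z(s,*p,z) for p in ps]); print(a.round(4));print(b.round(4)); print(a.mean(0),b.mean(0))
print("tri centre",tri(t,np.mean(pt,0),s,np.mean(ps,0)))
for a_ in (a,b): print(cv2.minAreaRect((a_[:,:2]*1000).astype(np.float32)))
d=np.load("top0.npy");P=cloud(t,d);m=np.zeros(d.shape,bool);m[232:265,237:270]=1
q=P[m&(abs(P[...,2]-.072)<.006)];print(len(q),q.mean(0),cv2.minAreaRect(q[:,:2].astype(np.float32)*1000))
for e in(.0,.08,.173): print(cl(e))
print("grip",cl(-.105))
m=np.zeros(d.shape,bool); m[240:275,385:440]=1
q=P[m&(P[...,2]>.05)&(P[...,2]<.08)];print("pad x",np.sort((q[:,:2]-C0)@CX)[[-20,-5,-1]])
plan(.41,.33,.15)
E
```

```text
[[0.4251 0.3878 0.072 ]
 [0.4496 0.3389 0.072 ]
 [0.3982 0.3113 0.072 ]
 [0.3761 0.3606 0.072 ]]
[[0.4034 0.3165 0.072 ]
 [0.374  0.3619 0.072 ]
 [0.4248 0.3856 0.072 ]
 [0.4545 0.3378 0.072 ]]
[0.41226531 0.34963181 0.072     ] [0.41416339 0.35045408 0.072     ]
tri centre (array([0.41241134, 0.34990706, 0.06960781]), np.float64(0.0002073218604514639))
((411.6337890625, 349.5279235839844), (59.86391830444336, 54.71973419189453), 28.23487091064453)
((414.24468994140625, 349.8356628417969), (55.69960403442383, 62.9535026550293), 31.829444885253906)
408 [0.41347959 0.35194647 0.07177495] ((414.0095520019531, 352.4630126953125), (54.70295333862305, 54.3652229309082), 27.237577438354492)
[ 0.5114 -0.0718]
[ 0.43373598 -0.09099113]
[ 0.34345155 -0.11330083]
grip [ 0.61333403 -0.04661164]
pad x [0.09081374 0.09247649 0.09272775]
clock 0.10 pos [ 0.2601 -0.5123  0.2525] yang -63.1 tilt [-0.001  0.002 -1.   ] w 0.0851 F [-0.4 -0.2 -0.5] gf 0.0 q [-1.22  0.28  1.51 -0.    1.36 -0.12]
-> shift units [ 20.6  -27.32   4.15] turn units 0.00
```

>>> drive_tool(rows=[[21,-28,1.5,-0.2],[21,-28,1.5,-0.2],[21,-28,1.5,-0.2],[21,-28,1.5,-0.2],[21,-28,1.5,-0.2],[21,-28,1.5,-0.2],[21,-28,1.5,-0.2],[21,-28,1.5,-0.2]], grip=85)

```text
clock: 0.77
position: [0.3174, -0.1826, 0.2387]
ee_rot: [-0.0, 0.97, 0.242, 0.0]
contact_force: [1.0, 0.1, -0.2]
width: 0.0851
gripper_force: 0.0
```

```bash
python3 -c "
from h import *
plan(.413,.3505,.19,-62)"
```

```text
clock 0.77 pos [ 0.3174 -0.1826  0.2387] yang -61.9 tilt [ 0.  0. -1.] w 0.0851 F [ 1.   0.1 -0.2] gf 0.0 q [-0.71 -0.04  1.92  0.    1.26  0.37]
-> shift units [ 13.4  -17.02   1.96] turn units 0.01
```

>>> drive_tool(rows=[[13.4,-17,2,0],[13.4,-17,2,0],[13.4,-17,2,0],[13.4,-17,2,0],[13.4,-17,2,0],[13.4,-17,2,0],[13.4,-17,2,0],[13.4,-17,2,0]])

```text
clock: 1.43
position: [0.3757, 0.1442, 0.2082]
ee_rot: [0.0, 0.97, 0.243, 0.0]
contact_force: [1.3, -1.7, 0.8]
width: 0.085
gripper_force: 0.0
```

```bash
python3 -c "
from h import *
plan(.413,.3505,.13,-62)"
```

```text
clock 1.43 pos [0.3757 0.1442 0.2082] yang -61.8 tilt [ 0. -0. -1.] w 0.0850 F [ 1.3 -1.7  0.8] gf 0.0 q [ 0.19  0.05  1.91 -0.    1.18  1.27]
-> shift units [ 5.21 -6.57  3.12] turn units 0.03
```

>>> drive_tool(rows=[[5.2,-6.55,3.1,0],[5.2,-6.55,3.1,0],[5.2,-6.55,3.1,0],[5.2,-6.55,3.1,0],[5.2,-6.55,3.1,0],[5.2,-6.55,3.1,0],[5.2,-6.55,3.1,0],[5.2,-6.55,3.1,0]])

```text
clock: 2.1
position: [0.413, 0.3474, 0.13]
ee_rot: [0.001, 0.97, 0.244, -0.001]
contact_force: [-0.5, -0.4, -0.4]
width: 0.0848
gripper_force: 0.0
```

```bash
python3 -c "
from h import *
plan(.413,.3505,.048,-62)
im,d,ci=shot('top');s,_,c2=shot('scene')
b=cv2.resize(im[190:290,200:310],None,fx=4,fy=4);c=cv2.resize(s[150:250,350:440],None,fx=4,fy=4)
cv2.imwrite('pics/c2.png',np.hstack([b,c])[:,:,::-1])"
```

```text
clock 2.10 pos [0.413  0.3474 0.13  ] yang -61.8 tilt [-0.002 -0.002 -1.   ] w 0.0848 F [-0.5 -0.4 -0.4] gf 0.0 q [ 0.57  0.32  1.77 -0.    1.05  1.65]
-> shift units [ 0.07 -0.11  3.28] turn units 0.04
```

View pics/c2.png

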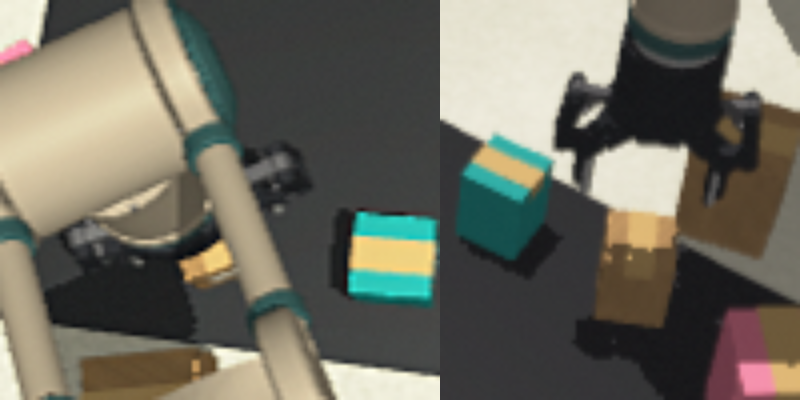

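The fingers straddle the small carton at (637,260) in the crop, with clearance to the turquoise and large cartons, so I descend.

>>> drive_tool(rows=[[0.07,-0.1,0.6,0],[0.07,-0.1,1.2,0],[0.07,-0.1,1.8,0],[0.07,-0.1,2.4,0],[0.07,-0.1,2.9,0],[0.07,-0.1,3.25,0],[0.07,-0.1,3.25,0],[0.07,-0.1,3.25,0]])

```text
clock: 2.87
position: [0.4142, 0.3499, 0.0501]
ee_rot: [0.0, 0.97, 0.242, 0.0]
contact_force: [0.6, 0.3, 0.1]
width: 0.0852
gripper_force: 0.0
```

>>> drive_tool(rows=[[0,0,0,0],[0,0,0,0],[0,0,0,0],[0,0,0,0],[0,0,0,0],[0,0,0,0],[0,0,0,0],[0,0,0,0]], grip=45, newtons=25)

```text
clock: 3.53
position: [0.4147, 0.3511, 0.0506]
ee_rot: [-0.0, 0.97, 0.243, 0.001]
contact_force: [0.1, -0.6, 6.3]
width: 0.0536
gripper_force: 27.5
```

>>> drive_tool(rows=[[0,0,-0.5,0],[0,0,-1.5,0],[0,0,-2.5,0],[0,0,-3.5,0],[0,0,-4.5,0],[0,0,-5.5,0],[0,0,-6,0],[0,0,-6,0]])

```text
clock: 4.2
position: [0.4155, 0.3518, 0.2026]
ee_rot: [-0.001, 0.97, 0.243, 0.003]
contact_force: [0.9, 0.8, -1.4]
width: 0.0539
gripper_force: 27.3
```

```bash
python3 -c "
from h import *
x,y=cl(.168)
plan(x,y,.20,-76.12)"
```

```text
clock 4.20 pos [0.4155 0.3518 0.2026] yang -61.9 tilt [ 0.005  0.003 -1.   ] w 0.0539 F [ 0.9  0.8 -1.4] gf 27.332358956336975 q [ 0.57  0.26  1.66 -0.    1.22  1.65]
-> shift units [-11.12  15.1    0.03] turn units 2.38
```

>>> drive_tool(rows=[[-1,1.4,0,0.3],[-2,2.7,0,0.6],[-3,4.1,0,0.9],[-4,5.4,0,1.2],[-5,6.8,0,1.5],[-6,8.1,0,1.8],[-7,9.5,0,2.1],[-8,10.9,0,2.4]])

```text
clock: 4.87
position: [0.3648, 0.0195, 0.1983]
ee_rot: [-0.0, 0.993, 0.119, -0.001]
contact_force: [1.9, -0.2, -1.4]
width: 0.0538
gripper_force: 27.6
```

```bash
python3 -c "
from h import *
x,y=cl(.168)
plan(x,y,.14,-76.12)"
```

```text
clock 4.87 pos [0.3648 0.0195 0.1983] yang -76.3 tilt [-0.002  0.    -1.   ] w 0.0538 F [ 1.9 -0.2 -1.4] gf 27.61485993862152 q [-0.14 -0.    1.99 -0.    1.16  1.19]
-> shift units [-1.88  4.96  2.33] turn units -0.03
```

>>> drive_tool(rows=[[-0.6,1.3,0.3,0],[-1.2,2.6,0.7,0],[-1.6,3.8,1.2,0],[-1.88,4.6,1.7,0],[-1.88,4.95,2.2,0],[-1.88,4.95,2.3,0],[-1.88,4.95,2.3,0],[-1.88,4.95,2.3,0]])

```text
clock: 5.53
position: [0.3498, -0.1096, 0.1417]
ee_rot: [-0.001, 0.993, 0.12, -0.001]
contact_force: [-0.1, -0.2, -1.7]
width: 0.0535
gripper_force: 27.7
```

```bash
python3 -c "
from h import *
x,y=cl(.168)
plan(x,y,.062,-76.12)
im,d,ci=shot('top');s,_,c2=shot('scene')
b=cv2.resize(im[230:330,350:450],None,fx=4,fy=4);c=cv2.resize(s[90:190,240:340],None,fx=4,fy=4)
cv2.imwrite('pics/c3.png',np.hstack([b,c])[:,:,::-1])"
```

```text
clock 5.53 pos [ 0.3498 -0.1096  0.1417] yang -76.3 tilt [-0.002  0.001 -1.   ] w 0.0535 F [-0.1 -0.2 -1.7] gf 27.738966643810272 q [-0.49  0.07  2.08  0.    0.99  0.84]
-> shift units [-0.08  0.09  3.19] turn units -0.02
```

View pics/c3.png

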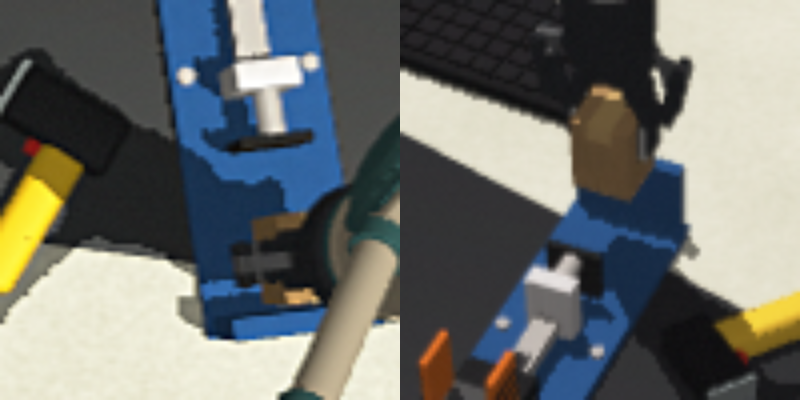

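The carton is held above the bed, about 5 mm clear of the fence and in line with the pad (crop (285,260)). I lower it.

>>> drive_tool(rows=[[0,0.09,0.6,0],[0,0.09,1.2,0],[0,0.09,1.8,0],[0,0.09,2.3,0],[0,0.09,2.7,0],[0,0.09,3.0,0],[0,0.09,3.12,0],[0,0.09,3.12,0]])

```text
clock: 6.3
position: [0.351, -0.1122, 0.064]
ee_rot: [-0.0, 0.993, 0.12, -0.0]
contact_force: [-0.7, 0.6, -3.0]
width: 0.0539
gripper_force: 27.8
```

```bash
python3 -c "
from h import *
x,y=cl(.166)
plan(x,y,.0626,-76.12)"
```

```text
clock 6.30 pos [ 0.351  -0.1122  0.064 ] yang -76.2 tilt [-0.  0. -1.] w 0.0539 F [-0.7  0.6 -3. ] gf 27.823542058467865 q [-0.5   0.19  2.2  -0.    0.75  0.83]
-> shift units [-0.02 -0.03  0.06] turn units -0.02
```

>>> drive_tool(rows=[[0,0,0.04,0],[0,0,0.05,0],[0,0,0.05,0],[0,0,0.05,0],[0,0,0.05,0],[0,0,0.05,0],[0,0,0.05,0],[0,0,0.05,0]])

```text
clock: 6.97
position: [0.351, -0.1128, 0.0629]
ee_rot: [0.0, 0.993, 0.119, 0.0]
contact_force: [-1.2, 1.0, -1.5]
width: 0.0538
gripper_force: 27.8
```

>>> drive_tool(rows=[[0,0,0,0],[0,0,0,0],[0,0,0,0],[0,0,0,0],[0,0,0,0],[0,0,0,0],[0,0,0,0],[0,0,0,0]], grip=85)

```text
clock: 7.63
position: [0.351, -0.1127, 0.0629]
ee_rot: [0.0, 0.993, 0.119, 0.0]
contact_force: [-0.5, -0.7, -0.2]
width: 0.0848
gripper_force: 0.0
```

>>> drive_tool(rows=[[0,0,-0.4,0],[0,0,-1,0],[0,0,-2,0],[0,0,-3,0],[0,0,-4,0],[0,0,-5,0],[0,0,-6,0],[0,0,-6,0]])

```text
clock: 8.3
position: [0.3536, -0.1141, 0.2171]
ee_rot: [0.003, 0.993, 0.119, 0.004]
contact_force: [-0.4, -0.9, -0.3]
width: 0.0851
gripper_force: 0.0
```

```bash
python3 -c "
from h import *
x,y=cl(-.105)
plan(x,y,.20,-76.12)"
```

```text
clock 8.30 pos [ 0.3536 -0.1141  0.2171] yang -76.3 tilt [ 0.009 -0.005 -1.   ] w 0.0851 F [-0.4 -0.9 -0.3] gf 0.0 q [-0.5  -0.02  1.95 -0.    1.2   0.83]
-> shift units [10.73 -0.16  0.76] turn units -0.03
```

>>> drive_tool(rows=[[1.4,-0.02,0.1,0],[2.8,-0.05,0.2,0],[4.2,-0.08,0.3,0],[5.6,-0.1,0.4,0],[7,-0.12,0.5,0],[8.4,-0.15,0.6,0],[9.8,-0.16,0.7,0],[10.7,-0.16,0.76,0]])

```text
clock: 8.97
position: [0.6127, -0.0443, 0.1921]
ee_rot: [-0.0, 0.993, 0.12, 0.0]
contact_force: [0.3, -0.5, -0.5]
width: 0.085
gripper_force: 0.0
```

```bash
cat > look.py <<'E'
from h import *
import sys
n=sys.argv[1]
im,d,ci=shot('top');s,ds,c2=shot('scene')
b=cv2.resize(im[160:330,350:460],None,fx=3,fy=3);c=cv2.resize(s[90:220,220:350],(510,510))
cv2.imwrite(f'pics/{n}.png',np.hstack([b,c[:510]])[:,:,::-1])
for nm,dd,cc in(("top",d,ci),("scene",ds,c2)):
    P=cloud(cc,dd);X=(P[...,:2]-C0)@CX;Y=(P[...,:2]-C0)@CY
    q=(abs(P[...,2]-.084)<.004)&(X>.10)&(X<.21)&(abs(Y)<.08)
    if q.sum()>20: 
        r=cv2.minAreaRect(np.c_[X[q],Y[q]].astype(np.float32)*1000);print(nm,"carton top",q.sum(),np.median(P[q][:,2]),r)
    h=(P[...,2]>.067)&(P[...,2]<.08)&(X>.03)&(X<.12)&(abs(Y)<.04)
    if h.sum(): print(nm,"head x",np.percentile(X[h],[2,50,98]).round(4))
x,y=cl(-.105); plan(x,y,.103,-76.12)
E
python3 look.py l1
```

```text
scene carton top 172 0.0831881941066735 ((172.48248291015625, -0.24609375), (95.57681274414062, 74.83172607421875), 83.64458465576172)
scene head x [0.0338 0.0606 0.0928]
clock 9.07 pos [ 0.613  -0.0445  0.1917] yang -76.2 tilt [ 0.     0.001 -1.   ] w 0.0849 F [-0.6  1.1 -0.5] gf 0.0 q [-0.19  0.37  1.52  0.    1.25  1.14]
-> shift units [-0.01  0.09  3.55] turn units -0.01
```

View pics/l1.png

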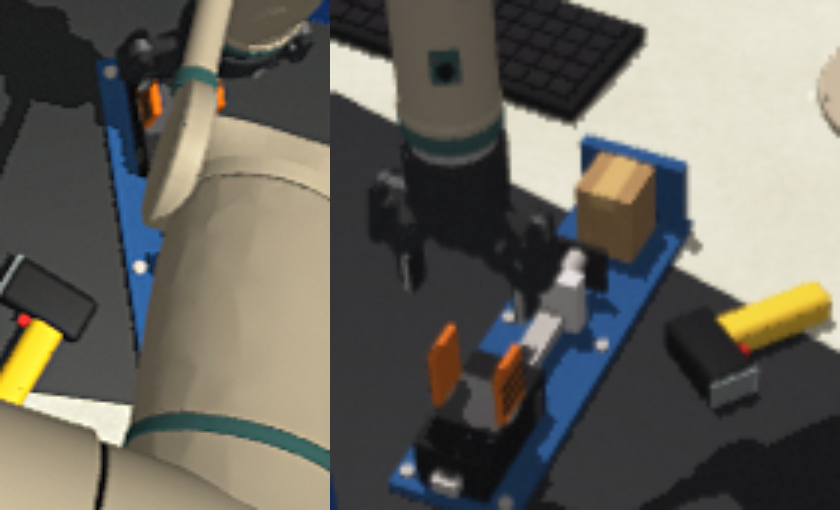

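The carton stands upright near the fence (crop (615,205)), and the open fingers straddle the orange grips at (443,365) and (508,385). I lower onto the grips.

>>> drive_tool(rows=[[0,0.09,0.6,0],[0,0.09,1.2,0],[0,0.09,1.8,0],[0,0.09,2.4,0],[0,0.09,2.9,0],[0,0.09,3.3,0],[0,0.09,3.5,0],[0,0.09,3.5,0]])

```text
clock: 9.73
position: [0.609, -0.0476, 0.1049]
ee_rot: [-0.0, 0.993, 0.119, -0.002]
contact_force: [0.2, -0.6, 0.3]
width: 0.0849
gripper_force: 0.0
```

```bash
cat > m.py <<'E'
from h import *
import sys
s,ds,c2=shot('scene')
if len(sys.argv)>1: cv2.imwrite(f'pics/{sys.argv[1]}.png',cv2.resize(s[110:210,235:335],(600,600),interpolation=cv2.INTER_CUBIC)[:,:,::-1])
P=cloud(c2,ds);X=(P[...,:2]-C0)@CX;Y=(P[...,:2]-C0)@CY
br=s.min(2)>110
h=(abs(P[...,2]-.0745)<.004)&(X>.03)&(X<.14)&(abs(Y)<.026)&br
print("head",h.sum(),X[h].mean() if h.any() else None,np.percentile(X[h],[5,95]) if h.any() else '')
h=(P[...,2]>.025)&(P[...,2]<.07)&(X>.05)&(X<.18)&(abs(Y)<.024)&(s.max(2)<45)
print("pad dark",h.sum(),np.percentile(X[h],[5,50,95]) if h.any() else '')
q=(abs(P[...,2]-.084)<.004)&(X>.11)&(X<.198)&(abs(Y)<.05)&(s[...,0]>s[...,2]+25)
print("carton",q.sum(),X[q].mean(),Y[q].mean(),cv2.minAreaRect(np.c_[X[q],Y[q]].astype(np.float32)*1000))
x,y=cl(-.105); plan(x,y,.103,-76.12)
E
python3 m.py
```

```text
head 44 0.04385082087913462 [0.0348414  0.05351376]
pad dark 65 [0.08097323 0.08572434 0.09021493]
carton 147 0.16445951389472588 -0.0008017524203759251 ((164.8422088623047, 0.2565803527832031), (60.09648895263672, 55.636138916015625), 1.0104972124099731)
clock 9.78 pos [ 0.6098 -0.0477  0.1059] yang -76.3 tilt [-0.001  0.    -1.   ] w 0.0854 F [-0.1  0.4  0.3] gf 0.0 q [-0.19  0.44  1.64 -0.    1.06  1.14]
-> shift units [ 0.15 -0.01  0.12] turn units -0.03
```

>>> drive_tool(rows=[[0.1,0,0.1,0],[0.1,0,0.1,0],[0.1,0,0.1,0],[0.1,0,0.1,0],[0.1,0,0.1,0],[0.1,0,0.1,0],[0.1,0,0.1,0],[0.1,0,0.1,0]], grip=31, newtons=40)

```text
clock: 10.45
position: [0.6145, -0.0478, 0.1067]
ee_rot: [0.001, 0.993, 0.12, 0.002]
contact_force: [0.1, -1.7, 9.5]
width: 0.0313
gripper_force: 19.0
```

>>> drive_tool(rows=[[0,0,0,0],[0,0,0,0],[0,0,0,0],[0,0,0,0],[0,0,0,0],[0,0,0,0],[0,0,0,0],[0,0,0,0]])

```text
clock: 11.12
position: [0.6145, -0.0478, 0.1067]
ee_rot: [0.001, 0.993, 0.12, 0.002]
contact_force: [-0.4, -1.7, 9.5]
width: 0.0315
gripper_force: 19.0
```

```bash
python3 m.py
```

```text
head 49 0.0605413455592342 [0.0504409  0.07128952]
pad dark 65 [0.09847216 0.10187659 0.10731613]
carton 159 0.16318724352370784 -0.000933494130388899 ((164.59689331054688, -0.9019203186035156), (53.913238525390625, 63.07278823852539), 88.01827239990234)
clock 11.17 pos [ 0.6145 -0.0478  0.1067] yang -76.3 tilt [ 0.005 -0.002 -1.   ] w 0.0312 F [-1.  -1.6  8.7] gf 18.99439573287964 q [-0.19  0.44  1.63 -0.    1.06  1.14]
-> shift units [-0.03 -0.06  0.15] turn units -0.02
```

>>> drive_tool(rows=[[0,0,0,0],[0,0,0,0],[0,0,0,0],[0,0,0,0],[0,0,0,0],[0,0,0,0],[0,0,0,0],[0,0,0,0]], grip=72)

```text
clock: 11.83
position: [0.6127, -0.0468, 0.1037]
ee_rot: [-0.0, 0.993, 0.119, -0.0]
contact_force: [-1.1, 0.2, -0.1]
width: 0.0719
gripper_force: 0.0
```

>>> drive_tool(rows=[[0,0,0,0],[0,0,0,0],[0,0,0,0],[0,0,0,0],[0,0,0,0],[0,0,0,0],[0,0,0,0],[0,0,0,0]], grip=31)

```text
clock: 12.5
position: [0.614, -0.048, 0.1061]
ee_rot: [0.001, 0.993, 0.12, 0.002]
contact_force: [-2.0, -2.9, 8.3]
width: 0.0314
gripper_force: 19.0
```

```bash
python3 m.py p2
```

```text
head 47 0.07929877476641149 [0.06909731 0.09195815]
pad dark 68 [0.11570801 0.11973378 0.12740659]
carton 152 0.1633774748313846 -0.0007696200818230999 ((164.56134033203125, -0.2515144348144531), (55.620384216308594, 60.78312683105469), 85.71796417236328)
clock 12.55 pos [ 0.614  -0.0479  0.1061] yang -76.3 tilt [ 0.004 -0.002 -1.   ] w 0.0314 F [-0.5 -1.9  9.3] gf 19.04088467359543 q [-0.19  0.45  1.63 -0.    1.06  1.14]
-> shift units [-0.01 -0.06  0.12] turn units -0.02
```

View pics/p2.png

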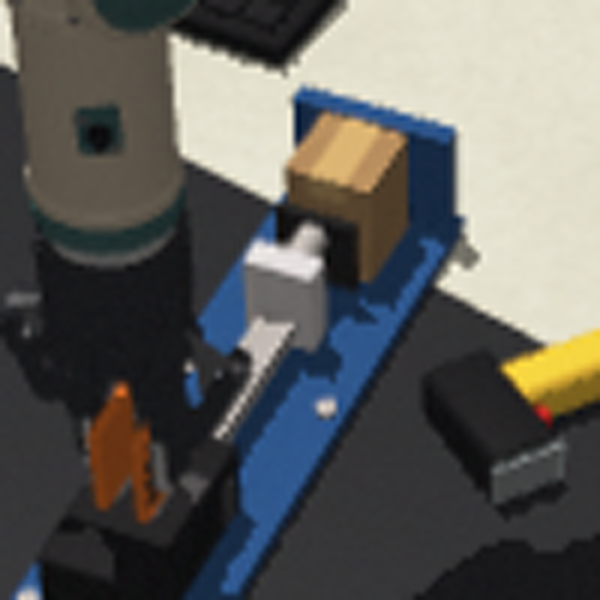

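Two strokes have brought the pad (crop (320,245)) to about 10 mm from the carton. I'll make a third full stroke.

>>> drive_tool(rows=[[0,0,0,0],[0,0,0,0],[0,0,0,0],[0,0,0,0],[0,0,0,0],[0,0,0,0],[0,0,0,0],[0,0,0,0]], grip=72)

```text
clock: 13.22
position: [0.6127, -0.0467, 0.1038]
ee_rot: [-0.0, 0.993, 0.119, -0.0]
contact_force: [-0.4, 0.3, -1.0]
width: 0.072
gripper_force: 0.0
```

>>> drive_tool(rows=[[0,0,0,0],[0,0,0,0],[0,0,0,0],[0,0,0,0],[0,0,0,0],[0,0,0,0],[0,0,0,0],[0,0,0,0]], grip=31)

```text
clock: 13.88
position: [0.614, -0.048, 0.1063]
ee_rot: [0.001, 0.993, 0.12, 0.002]
contact_force: [-0.4, -2.1, 9.4]
width: 0.0314
gripper_force: 19.2
```

```bash
python3 m.py
```

```text
head 42 0.09565011295727814 [0.08704999 0.10337443]
pad dark 62 [0.13395178 0.13794471 0.14408753]
carton 144 0.1686057893977222 -0.00012971858610173672 ((169.05746459960938, 0.8961772918701172), (57.075679779052734, 53.42148971557617), 4.16237735748291)
clock 13.93 pos [ 0.614  -0.048   0.1063] yang -76.3 tilt [ 0.004 -0.002 -1.   ] w 0.0315 F [-0.5 -2.5  9.5] gf 19.204384088516235 q [-0.19  0.45  1.63 -0.    1.06  1.14]
-> shift units [-0.01 -0.06  0.13] turn units -0.02
```

The pad now touches the carton and has pushed it about 5 mm towards the fence. I'll re-open for the last stroke and squeeze it in stages.

>>> drive_tool(rows=[[0,0,0,0],[0,0,0,0],[0,0,0,0],[0,0,0,0],[0,0,0,0],[0,0,0,0],[0,0,0,0],[0,0,0,0]], grip=72)

```text
clock: 14.6
position: [0.6127, -0.0467, 0.1038]
ee_rot: [-0.0, 0.993, 0.119, -0.0]
contact_force: [-0.3, -0.3, 0.2]
width: 0.072
gripper_force: 0.0
```

>>> drive_tool(rows=[[0,0,0,0],[0,0,0,0],[0,0,0,0],[0,0,0,0],[0,0,0,0],[0,0,0,0],[0,0,0,0],[0,0,0,0]], grip=46, newtons=60)

```text
clock: 15.27
position: [0.6136, -0.048, 0.1058]
ee_rot: [0.001, 0.993, 0.12, 0.001]
contact_force: [-1.2, -2.2, 8.0]
width: 0.046
gripper_force: 10.0
```

```bash
python3 m.py p4
```

```text
head 41 0.10341302350109106 [0.09307893 0.11353231]
pad dark 57 [0.13375867 0.13843433 0.14542471]
carton 151 0.16880201708711728 -6.823713025634293e-06 ((168.6348419189453, 0.14038658142089844), (55.61567306518555, 57.775367736816406), 88.92924499511719)
clock 15.32 pos [ 0.6137 -0.0481  0.1058] yang -76.2 tilt [ 0.003 -0.002 -1.   ] w 0.0459 F [-1.3 -2.6  7.5] gf 9.990997016429901 q [-0.19  0.45  1.63 -0.    1.06  1.14]
-> shift units [ 0.   -0.06  0.11] turn units -0.02
```

View pics/p4.png

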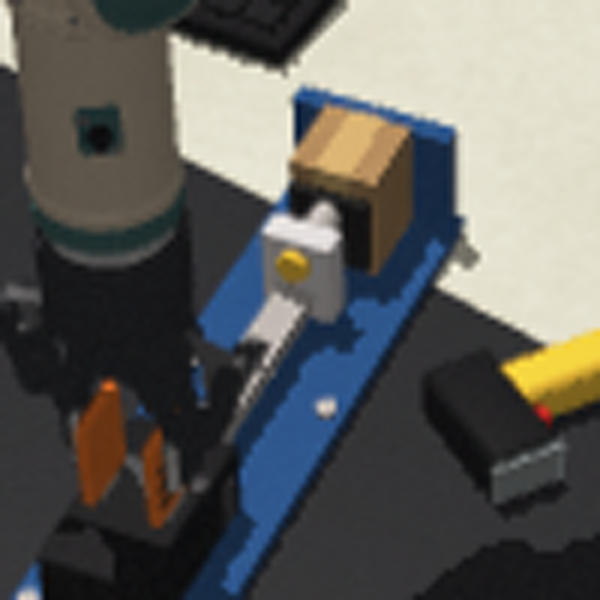

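The yellow tail tip shows behind the head at (292,263), with no green yet, so the push is about 6 to 7 mm. Closing another 6.5 mm adds about 4.5 mm.

>>> drive_tool(rows=[[0,0,0,0],[0,0,0,0],[0,0,0,0],[0,0,0,0],[0,0,0,0],[0,0,0,0],[0,0,0,0],[0,0,0,0]], grip=39.5)

```text
clock: 15.98
position: [0.6137, -0.0481, 0.1066]
ee_rot: [0.001, 0.993, 0.12, 0.001]
contact_force: [-2.5, -1.9, 12.2]
width: 0.0397
gripper_force: 13.1
```

```bash
sed -i 's/s\[110:210,235:335\],(600,600)/s[140:165,270:300],(720,600)/' m.py; python3 m.py p5
```

```text
head 48 0.10697596485929317 [0.0983369  0.11624398]
pad dark 51 [0.13409043 0.13962446 0.14455481]
carton 140 0.16909266878190213 -0.0006876190126599322 ((168.93943786621094, 0.19205093383789062), (57.189762115478516, 53.726165771484375), 1.4585919380187988)
clock 16.03 pos [ 0.6137 -0.0481  0.1066] yang -76.3 tilt [ 0.003 -0.002 -1.   ] w 0.0399 F [-2.2 -2.9 12.4] gf 13.109659552574158 q [-0.19  0.44  1.63 -0.    1.06  1.14]
-> shift units [-0.   -0.06  0.14] turn units -0.02
```

View pics/p5.png

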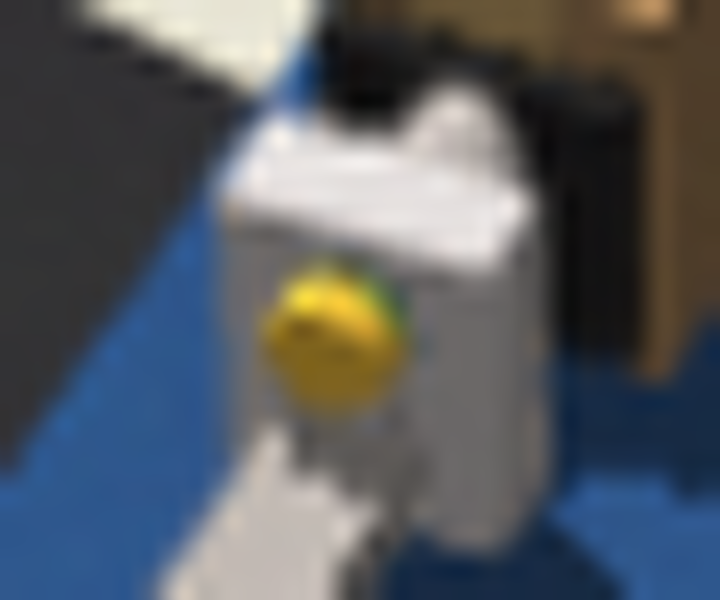

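Green now shows between the yellow band and the head at (390,290), with no red. That puts the push at about 10 mm, with the carton against the fence. I'll hold briefly to confirm it is steady, then hand in.

>>> drive_tool(rows=[[0,0,0,0],[0,0,0,0],[0,0,0,0],[0,0,0,0],[0,0,0,0],[0,0,0,0],[0,0,0,0],[0,0,0,0]])

```text
clock: 16.7
position: [0.6137, -0.0481, 0.1066]
ee_rot: [0.001, 0.993, 0.12, 0.001]
contact_force: [-2.9, -2.4, 12.2]
width: 0.0399
gripper_force: 13.1
```

```bash
python3 m.py && python3 -c "
from rig import order
print(order.sign_off())"
```

```text
head 47 0.10614859032155824 [0.09801091 0.11573945]
pad dark 58 [0.13334097 0.13955737 0.1458731 ]
carton 134 0.16988579913405732 6.363386948850102e-05 ((168.6546630859375, 0.19482994079589844), (57.955345153808594, 55.86866760253906), 1.0690207481384277)
clock 16.75 pos [ 0.6137 -0.0481  0.1066] yang -76.3 tilt [ 0.003 -0.002 -1.   ] w 0.0400 F [-1.8 -3.1 12.3] gf 13.109769076108932 q [-0.19  0.44  1.63 -0.    1.06  1.14]
-> shift units [-0.   -0.06  0.14] turn units -0.02
the job is handed in; nothing more can be done
None
```

I handed the job in at 16.75 s; no verdict came back: the carton stands square against the fence, the tail is in the green (about 10 mm of push, judged from the pictures), and both grips are still held squeezed at about 13 N.

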